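# Hold the bulldog clip gaping astride the order card

## Task

Squeeze the steel bulldog clip wide open, lift it off its parking plate and carry it, jaws down and upright, to the order card, so that a second slip could be slid in beside the card before the clip bites. Finish while still holding the clip squeezed wide open astride the middle of the card's top edge, in line with that edge, one jaw on each side and the lips about 2 cm below the edge, with the clip touching neither the card nor its stand. Do not shove the card stand, and leave the mug, jar, plate and trivet where they are.

Things in the scene. Friction and masses are not known exactly. Their poses are not given: they have to be found in the camera images.
- clip: Loose bare-steel bulldog clip, about 80 g, parked jaws-down astride the upright plate of park. Origin on the axis of its pivot barrel (14 mm diameter, 56 mm long), 82 mm above the bench at the start. z points up towards the handles, y runs along the barrel and lips, x goes across the gap from near to far leaf: squeeze the handles together along x. It springs shut when let go.
- clip_mouth (a point): Point midway between the two lips when shut, 42 mm below the clip's origin along its z axis; axes as clip. The lips are round, 6 mm in diameter and 60 mm long (y), on jaw plates that go down from hinges 8 mm either side of the barrel axis; fully open, they rise about 1 mm. The barrel would meet the card if the mouth went more than 35 mm below its edge.
- clip_handles (a point): Point midway between the tops of the two handles, 48 mm above the clip origin; axes as clip. Each handle is a flat steel strip 2.5 mm thick, 40 mm wide (y), 50 mm long, slanting up and outward from its hinge. Outside to outside at the top: about 46 mm parked, 19 mm when squeezed upright to the stops. Starts to open at 3 N, reaches the stops at 7 to 10 N; 15 to 20 N of grip holds it firmly.
- leaf_near (a joint): Opening angle of the leaf on the clip's -x side: 0 = shut (lips meeting), about 0.05 as parked, 0.32 = squeezed to the stop (both leaves there: about 27 mm between the lips).
- leaf_far (a joint): The same for the leaf on the clip's +x side: 0 = shut, about 0.05 as parked, 0.32 = stop.
- park: Parking plate: wooden block 70 x 110 x 22 mm screwed to the bench, with an upright steel plate 4 mm thick (x), 50 mm wide (y), its top 75 mm above the bench. Origin under the centre of the block; z up. The barrel of the parked clip rests on the top edge, the lips bite the plate 35 mm below it.
- card_stand: Loose weighted steel card stand, 0.8 kg: base 80 x 110 x 20 mm, with two low steel lips up to 34 mm high clasping an upright stiff board card 3 mm thick (x), 100 mm wide (y), top edge 120 mm above the bench. Origin under the centre of the base; z up.
- card_top (a point): Middle of the card's top edge, 120 mm above the bench. y runs along the edge, x across the card's thickness, z up.
- mug: White ceramic mug, 80 mm wide, 90 mm high, bystander. Origin under its centre.
- jar: Closed glass jar with steel cap, 70 mm wide, 100 mm high, bystander. Origin under its centre.
- plate: Green plastic plate, 170 mm wide, 20 mm high, bystander. Origin under its centre.
- trivet: Round wooden ring trivet, 124 mm wide, 12 mm high, bystander. Origin under its centre.

How it is judged:
By the outcome, as a careful person would: the job done as asked, in the order asked, and still so for the second after the job is handed in, while the arm keeps its last pose, push and grip.
It also fails if it takes over 35 s, if anything falls off the work surface, if the arm or the gripper's body presses on something with over 40 N, if the wrist force passes 120 N, or if a joint passes its speed limit or range.

## Robot

A 6-joint arm with a two-finger parallel gripper is mounted at the origin on the work surface. World frame = base frame: x ahead of the robot, y to its left, z up, the work surface at z = 0. Lengths are in m, angles in rad, forces in N, time in s.
With the tool pointing down it reaches from about 0.35 to 1 m from the base axis. Payload 7.1 kg.
Tool frame: the origin (TCP) lies between the finger pads; the fingertips stand robot.finger_overhang ahead of it and the grasp point (between the pads) lies 3 mm ahead of it (robot.finger_overhang is the distance from the TCP to the fingertips, in m); z points along the fingers, y is the line along which they close (so a half turn about z gives the same grasp; the last joint's range is limited). The gripper opens to 85 mm and grips with 20 to 120 N. Pads are 22 mm wide; open, the fingers measure 114 mm over their backs; the gripper's body (76 mm by 85 mm) begins 54 mm behind the grasp point. The pads swing forward as they close: fully open they stand 13 mm farther back than shut.
Start: joints at [-1.307, 0.423, 1.63, -0, 1.089, -0.019], TCP at [0.174, -0.6, 0.253] pointing down, gripper open.
Joint ranges: [-3, 3], [-0.9, 2.11], [0.09, 2.58], [-1.31, 4.45], [0.11, 2.69], [-2.54, 2.54]. Speed limits (rad/s): [2.39, 2.39, 3.01, 3.14, 3.14, 3.14].

## Interface

Orientations are given as [roll, pitch, yaw] about the fixed x, y, z axes, in that order (R = Rz(yaw) Ry(pitch) Rx(roll)).
In Python, from station import robot, read_camera, order gives the robot as it stands.
- The arm moves only by the tool jog_arm, never from a script. Its argument "series" is a list of rows, each an object of numbers: "tx", "ty", "tz": the shift along the world's x, y, z in m; "twist": the turn about the world's z in rad; "fingers": the finger opening in m, from 0 to 0.0854. A call has 1 to 5 rows; each row is the pose to reach, as a shift and turn from the pose commanded when the call began; what a row does not reach only later rows make up. A row lasts 1/8 s, in which the tool goes at most 62.5 mm and 10.7 degrees, less where a joint would pass 70% of its speed; a pose out of reach is approached as far as the arm can. A call with a gripper value outside its range is refused whole. The fingers move at their own pace and stop on an object; "newtons" is the grip in N (left out, the last holds). Time passes only in rows, so rows that repeat a pose let the fingers close. It gives the time, the measured TCP pose, the force, the opening and the grip force at its end, in the units of the state.
- robot.read_state(): the state, without advancing time (a new reading comes with each control period).
- read_camera(name): name is "scene" or "top" or "wrist"; returns a dict with "color" (420x560x3 uint8, red, green, blue), "fx", "fy", "cx", "cy" (pixels), "T" (4x4, takes a point from camera to world coordinates); the wrist camera has in their place "T_tool_cam" (4x4, takes a point from camera to tool coordinates, whose origin is the TCP and whose axes are the flange's). Camera axes: x right, y up, looking along -z (the intrinsics and any distortion apply to the point x, -y, -z); pixel columns grow to the right and rows downward; lengths in m; the calibration is good to about 2 mm. A picture is of the moment at which its call begins: read the wrist's pose just before it. There is no depth.
- order.sign_off(): hands the job in; it is judged then, once.
The state is a dict: "clock": time; "joint_pos": joint angles; "dq": joint speeds; "joint_torque": joint torques, N m; "tcp_pos": TCP position; "tool_rot": TCP orientation; "ft_force": force on the tool from outside, world axes, zero at the start; "torque": the same for the moment, N m; "finger_gap": opening from 0.0 (shut) to 1.0 (fully open); "gripper_force": force on a finger pad.
Only numpy, scipy, OpenCV 4.12 (cv2) and the standard library are available. Lean on these libraries where they do the work, as an engineer would, in place of code of your own. Each camera call takes 0.05 s, during which the arm holds its last target. There are 200 camera calls.

## Working session

There is one attempt and no reset: what is moved stays moved. The work goes in short steps, Python scripts to look and compute and a tool call to move; the robot and the scene stay as the last step left them, time stands still between calls to the robot, and variables do not carry over. Pictures are saved under pics/ and viewed, at most 10 in all, crops included, and the job is handed in when it is done.

Besides the shell and the picture viewer there is one more tool, called after "Call:" in YAML: its name, and indented under it one key for each argument. jog_arm: Moves the arm, as the interface text tells. Its arguments: {"type":"object","properties":{"series":{"type":"array","items":{"type":"object","properties":{"tx":{"type":"number"},"ty":{"type":"number"},"tz":{"type":"number"},"twist":{"type":"number"},"fingers":{"type":"number"}}}},"newtons":{"type":"number"}},"required":["series"]}

```bash
mkdir -p pics && ls
cat > h.py <<'E'
import numpy as np, cv2
from station import robot, read_camera, order
def snap(n, tag):
    s=robot.read_state(); c=read_camera(n)
    cv2.imwrite(f'pics/{tag}.png', c['color'][:,:,::-1]); np.save(f'pics/{tag}.npy',{'c':c,'s':s},allow_pickle=True)
    return c,s
E
python3 - <<'E'
from h import *
c,s=snap('scene','s0'); t,_=snap('top','t0')
print({k:v for k,v in c.items() if k!='color'}); print({k:v for k,v in t.items() if k!='color'}); print(s, robot.finger_overhang)
E
```

```text
pics
{'fx': 406.76666525982307, 'fy': 406.76666525982307, 'cx': 276.9278579930986, 'cy': 207.39696514086293, 'T': array([[-0.81189393, -0.30715824,  0.49646959,  0.93171747],
       [ 0.58379288, -0.42168256,  0.69380811,  0.51770217],
       [-0.00375631,  0.85313401,  0.52167831,  0.5168457 ],
       [ 0.        ,  0.        ,  0.        ,  1.        ]])}
{'fx': 401.8337159642112, 'fy': 401.8337159642112, 'cx': 277.6853128304637, 'cy': 203.95191826269385, 'T': array([[ 0.00920684,  0.98419769, -0.17683365,  0.39373835],
       [-0.99950117,  0.0144002 ,  0.02810774,  0.00712076],
       [ 0.03021002,  0.17648666,  0.98383932,  0.98466632],
       [ 0.        ,  0.        ,  0.        ,  1.        ]])}
{'clock': 0.0, 'joint_pos': array([-1.30699321e+00,  4.23851963e-01,  1.63070327e+00, -1.28784886e-05,
        1.08863116e+00, -1.89621104e-02]), 'dq': array([ 0.00044619, -0.00039085, -0.00180063, -0.00057535,  0.00154643,
       -0.00182403]), 'joint_torque': array([ 9.37691366e-04, -5.57377088e+01, -2.81736392e+01,  2.76055744e-05,
        7.48728868e-03, -1.16835045e-05]), 'tcp_pos': array([ 0.17428887, -0.59965557,  0.25253352]), 'tool_rot': array([-3.13999899e+00, -1.88200472e-05,  2.82771196e-01]), 'ft_force': array([ 0.12636784,  0.05673779, -0.20255056]), 'torque': array([-0.029511  ,  0.01333077,  0.03447531]), 'gripper_force': 0.0, 'finger_gap': 1.0007695367605933} 0.022
```

View pics/s0.png

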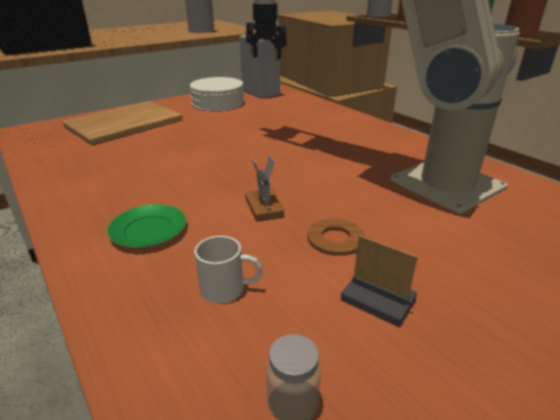

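View pics/t0.png

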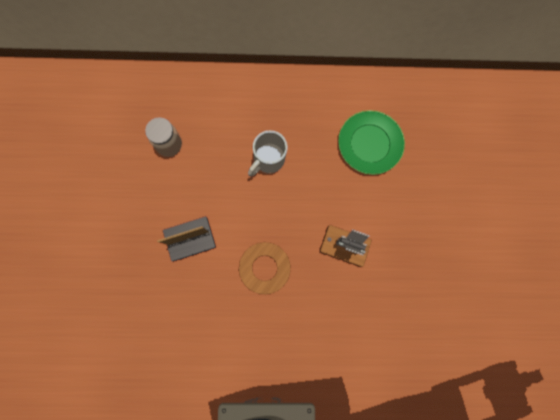

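The scene view shows the clip on its plate at about (264,185) and the card at (385,265). In the top view the clip is at about (350,243), and the card stand at (188,238) with the card's edge running from (162,241) to (207,230). I'll enlarge both.

Run:
```python
import cv2, numpy as np
s=cv2.imread('pics/s0.png'); t=cv2.imread('pics/t0.png')
f=lambda im,x,y,w,h:cv2.resize(im[y:y+h,x:x+w],(400,300),interpolation=cv2.INTER_CUBIC)
o=np.vstack([np.hstack([f(t,312,215,80,60),f(t,150,210,80,60)]),np.hstack([f(s,224,150,80,60),f(s,325,230,120,90)])])
cv2.imwrite('pics/crop0.png',o)
```

```text
(no output)
```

View pics/crop0.png

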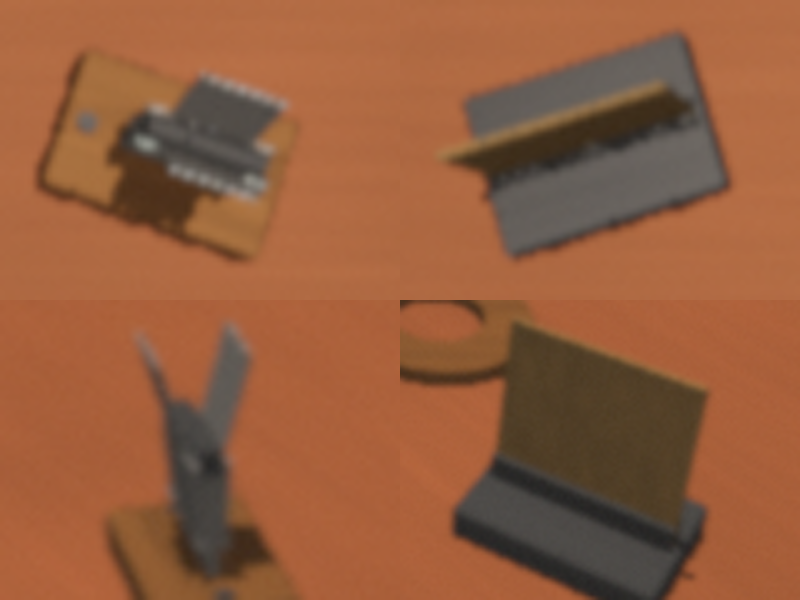

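The crops show the handle tops in the top view at (352.6,230)-(369.4,235.6) for the far one and (346,248.6)-(364.4,254.4) for the near one. The near handle's top in the scene view is at (269.6,154.4)-(274.4,160.4). The card edge runs (158,241.4)-(203.6,226.6) in the top view and (417.4,257)-(358.9,236.6) in the scene view.

```bash
cat >> h.py <<'E'
from scipy.spatial.transform import Rotation as Rn
def pose(c,s=None):
    if 'T' in c: return c['T']
    T=np.eye(4); T[:3,:3]=Rn.from_euler('xyz',s['tool_rot']).as_matrix(); T[:3,3]=s['tcp_pos']
    return T@c['T_tool_cam']
def ray(c,T,uv):
    d=T[:3,:3]@np.array([(uv[0]-c['cx'])/c['fx'],-(uv[1]-c['cy'])/c['fy'],-1.]); return T[:3,3],d/np.linalg.norm(d)
def plane(c,T,uv,z):
    o,d=ray(c,T,uv); return o+d*(z-o[2])/d[2]
def tri(rays):
    A=sum(np.eye(3)-np.outer(d,d) for o,d in rays); b=sum((np.eye(3)-np.outer(d,d))@o for o,d in rays)
    p=np.linalg.solve(A,b); return p,[np.linalg.norm((p-o)-d*((p-o)@d)) for o,d in rays]
def load(tag):
    q=np.load(f'pics/{tag}.npy',allow_pickle=True).item(); return q['c'],q['s'],pose(q['c'],q['s'])
E
python3 - <<'E'
from h import *
np.set_printoptions(precision=4,suppress=True)
t,_,Tt=load('t0'); s,_,Ts=load('s0')
P=lambda a,b: tri([ray(t,Tt,a),ray(s,Ts,b)])
for n,a,b in [('card+y',(158,241.4),(417.4,257)),('card-y',(203.6,226.6),(358.9,236.6)),('nh-y',(364.4,254.4),(269.6,154.4)),('nh+y',(346,248.6),(274.4,160.4))]: print(n,P(a,b))
for uv in [(352.6,230),(369.4,235.6),(346,248.6),(364.4,254.4)]: print('handle',plane(t,Tt,uv,.13))
for uv in [(328,225),(371.5,239.5),(363,266.5),(320,252)]: print('park',plane(t,Tt,uv,.022))
for uv in [(164,230.5),(206.5,216.5),(215.5,247),(173,261.5)]: print('stand',plane(t,Tt,uv,.02))
E
```

```text
card+y (array([0.4638, 0.2378, 0.1195]), [np.float64(0.000870497876115896), np.float64(0.0008704978761158987)])
card-y (array([0.4965, 0.1431, 0.1176]), [np.float64(0.0016476556629409663), np.float64(0.0016476556629409292)])
nh-y (array([ 0.4395, -0.2018,  0.1289]), [np.float64(0.001988698492626922), np.float64(0.001988698492626915)])
nh+y (array([ 0.4521, -0.1629,  0.1314]), [np.float64(0.0008560151456015578), np.float64(0.0008560151456015533)])
handle [ 0.4928 -0.1789  0.13  ]
handle [ 0.4812 -0.2149  0.13  ]
handle [ 0.4528 -0.1638  0.13  ]
handle [ 0.441  -0.2029  0.13  ]
park [ 0.5168 -0.1427  0.022 ]
park [ 0.4829 -0.2477  0.022 ]
park [ 0.4183 -0.2252  0.022 ]
park [ 0.4515 -0.1227  0.022 ]
stand [0.4987 0.2509 0.02  ]
stand [0.5338 0.1511 0.02  ]
stand [0.4607 0.1268 0.02  ]
stand [0.4255 0.2255 0.02  ]
```

Checks against the text:
- Card edge: heights 0.118–0.120 and 0.100 m long, so good. Its middle is about (0.480, 0.190) with yaw about 0.335.
- Handle tops: height about 0.130 as expected, middle about (0.467, -0.190), clip yaw about -0.30.

The tool yaw should therefore be about 1.26 for the pick and about 1.91 for the place. I'll move in now.

Call:
jog_arm:
  series:
    - {"tx": 0.033, "ty": 0.046, "twist": 0.11}
    - {"tx": 0.066, "ty": 0.092, "twist": 0.22}
    - {"tx": 0.099, "ty": 0.138, "twist": 0.33}
    - {"tx": 0.132, "ty": 0.184, "twist": 0.44}
    - {"tx": 0.165, "ty": 0.23, "twist": 0.55}

```text
invalid input at $.series[0]: expected keys tx, ty, tz, twist, fingers
```

Call:
jog_arm:
  series:
    - {"tx": 0.032, "ty": 0.045, "twist": 0.11}
    - {"tx": 0.064, "ty": 0.09, "twist": 0.22}
    - {"tx": 0.096, "ty": 0.135, "twist": 0.33}
    - {"tx": 0.128, "ty": 0.18, "twist": 0.427}
    - {"tx": 0.128, "ty": 0.18, "twist": 0.427}

```text
invalid input at $.series[0]: expected keys tx, ty, tz, twist, fingers
```

Run:
```python
from h import *
np.set_printoptions(precision=4,suppress=True)
c,s=snap('wrist','w1'); print(s['clock'],s['tcp_pos'],s['tool_rot'],s['joint_pos']); print({k:v for k,v in c.items() if k!='color'}); print(pose(c,s))
```

```text
0.1 [ 0.1743 -0.5997  0.2526] [-3.1402 -0.      0.2828] [-1.307   0.4238  1.6306 -0.      1.0886 -0.019 ]
{'fx': 328.93914427270784, 'fy': 328.93914427270784, 'cx': 277.5850764718825, 'cy': 209.85272060609503, 'T_tool_cam': array([[ 0.0007,  0.9617,  0.274 ,  0.0694],
       [ 1.    , -0.0007, -0.0003, -0.0005],
       [-0.0001,  0.274 , -0.9617, -0.1205],
       [ 0.    ,  0.    ,  0.    ,  1.    ]])}
[[ 0.2798  0.9232  0.2634  0.2409]
 [-0.9601  0.2694  0.0754 -0.58  ]
 [-0.0013 -0.274   0.9617  0.3731]
 [ 0.      0.      0.      1.    ]]
```

View pics/w1.png

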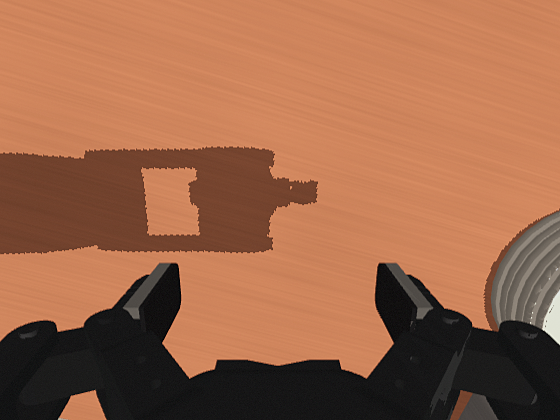

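The refused moves changed nothing; every key is required in a row. The wrist view shows the pads at about (165,270) and (390,270) over an empty bench.

Call:
jog_arm:
  series:
    - {"tx": 0.033, "ty": 0.046, "tz": 0, "twist": 0.11, "fingers": 0.0854}
    - {"tx": 0.066, "ty": 0.092, "tz": 0, "twist": 0.22, "fingers": 0.0854}
    - {"tx": 0.099, "ty": 0.138, "tz": 0, "twist": 0.33, "fingers": 0.0854}
    - {"tx": 0.132, "ty": 0.184, "tz": 0, "twist": 0.44, "fingers": 0.0854}
    - {"tx": 0.165, "ty": 0.23, "tz": 0, "twist": 0.55, "fingers": 0.0854}

```text
clock: 0.78
tcp_pos: [0.3402, -0.3686, 0.2533]
tool_rot: [3.142, -0.0, 0.836]
ft_force: [0.5, -0.2, 1.1]
finger_gap: 1.003
gripper_force: 0.0
```

Call:
jog_arm:
  series:
    - {"tx": 0.032, "ty": 0.045, "tz": 0, "twist": 0.11, "fingers": 0.0854}
    - {"tx": 0.064, "ty": 0.09, "tz": 0, "twist": 0.22, "fingers": 0.0854}
    - {"tx": 0.096, "ty": 0.135, "tz": 0, "twist": 0.33, "fingers": 0.0854}
    - {"tx": 0.128, "ty": 0.18, "tz": 0, "twist": 0.427, "fingers": 0.0854}
    - {"tx": 0.128, "ty": 0.18, "tz": 0, "twist": 0.427, "fingers": 0.0854}

```text
clock: 1.4
tcp_pos: [0.469, -0.1874, 0.2532]
tool_rot: [3.141, -0.0, 1.265]
ft_force: [-0.0, -0.4, -0.4]
finger_gap: 1.001
gripper_force: 0.0
```

Run:
```python
from h import *
np.set_printoptions(precision=4,suppress=True)
c,s=snap('wrist','w2'); print(s['clock'],s['tcp_pos'],s['tool_rot'],s['joint_pos'],s['ft_force'])
```

```text
1.4 [ 0.469  -0.1874  0.2532] [ 3.1414 -0.0005  1.2654] [-0.4039  0.2472  1.8915  0.0006  1.0028 -0.0989] [-0.0498 -0.3813 -0.3892]
```

View pics/w2.png

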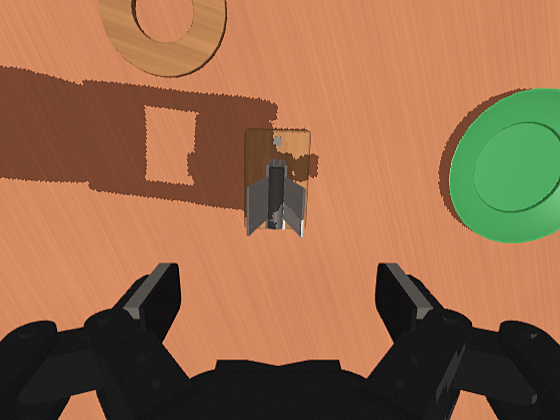

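The wrist view shows the clip upright and square to the tool. The left handle's top edge runs (247,183)-(247,237), the right one (304,183)-(304,237), and the block spans (245..310, 128).

Run:
```python
from h import *
np.set_printoptions(precision=4,suppress=True)
w,s,Tw=load('w2'); t,_,Tt=load('t0')
for a,b in [((247,183),(346,248.6)),((247,237),(364.4,254.4)),((304,183),(352.6,230)),((304,237),(369.4,235.6))]:
    print(plane(w,Tw,a,.13), tri([ray(w,Tw,a),ray(t,Tt,b)]))
# subpixel look at edges: rows/cols of handle (grey) mask
im=w['color'].astype(int); sat=im.max(2)-im.min(2)
m=(sat<35)[120:250,235:320]
ys,xs=np.nonzero(m); 
for y in range(160,242,6):
    r=np.nonzero(m[y-120])[0]; print(y, (r.min()+235,r.max()+235) if len(r) else None)
```

```text
[ 0.4533 -0.1599  0.13  ] (array([ 0.4531, -0.1616,  0.1312]), [np.float64(0.0019199898364211869), np.float64(0.0019199898364211107)])
[ 0.4393 -0.2009  0.13  ] (array([ 0.4404, -0.2007,  0.1341]), [np.float64(0.0011956444721281504), np.float64(0.0011956444721281235)])
[ 0.4942 -0.1728  0.13  ] (array([ 0.4943, -0.1785,  0.1176]), [np.float64(0.003020359254609537), np.float64(0.0030203592546095637)])
[ 0.4822 -0.2143  0.13  ] (array([ 0.4819, -0.2165,  0.1242]), [np.float64(0.00011874748360352138), np.float64(0.00011874748360356303)])
160 (np.int64(269), np.int64(284))
166 (np.int64(266), np.int64(286))
172 (np.int64(266), np.int64(286))
178 (np.int64(263), np.int64(288))
184 (np.int64(251), np.int64(297))
190 (np.int64(246), np.int64(305))
196 (np.int64(246), np.int64(304))
202 (np.int64(247), np.int64(304))
208 (np.int64(247), np.int64(304))
214 (np.int64(247), np.int64(303))
220 (np.int64(247), np.int64(303))
226 (np.int64(247), np.int64(303))
232 (np.int64(247), np.int64(302))
238 None
```

Handle mid is about (0.4666, -0.189), and the clip's yaw matches the tool within 1°. I'll descend so the pads reach over the handles, with TCP z about 0.123 and fingertips about 0.101.

Call:
jog_arm:
  series:
    - {"tx": -0.001, "ty": 0.001, "tz": -0.05, "twist": 0, "fingers": 0.0854}
    - {"tx": -0.001, "ty": 0.001, "tz": -0.09, "twist": 0, "fingers": 0.0854}
    - {"tx": -0.001, "ty": 0.001, "tz": -0.12, "twist": 0, "fingers": 0.0854}
    - {"tx": -0.001, "ty": 0.001, "tz": -0.13, "twist": 0, "fingers": 0.0854}
    - {"tx": -0.001, "ty": 0.001, "tz": -0.13, "twist": 0, "fingers": 0.0854}

```text
clock: 2.08
tcp_pos: [0.466, -0.1898, 0.1232]
tool_rot: [-3.141, -0.0, 1.258]
ft_force: [0.8, -0.5, 0.4]
finger_gap: 1.003
gripper_force: 0.0
```

Run:
```python
from h import *
np.set_printoptions(precision=4,suppress=True)
c,s=snap('wrist','w3'); print(s['clock'],s['tcp_pos'],s['tool_rot'],s['ft_force'])
```

```text
2.075 [ 0.466  -0.1898  0.1232] [-3.1407 -0.      1.2585] [ 0.7503 -0.4923  0.403 ]
```

View pics/w3.png

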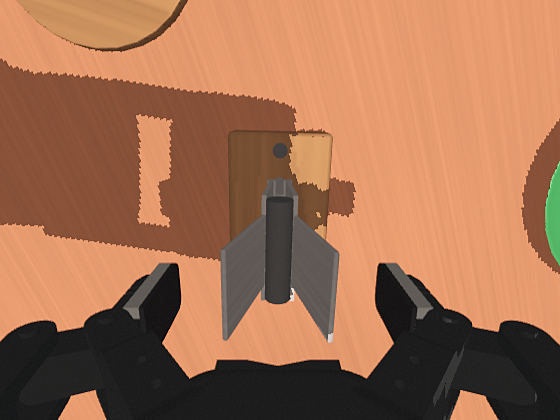

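The handles sit between the open pads: left top edge (222,250)-(224,339), right (338,253)-(333,341). Next I compute the residual offset.

Run:
```python
from h import *
np.set_printoptions(precision=4,suppress=True)
w,s,Tw=load('w3'); t,_,Tt=load('w2')
p=[plane(w,Tw,a,.13) for a in [(222,251),(223,339),(338,253),(332,341)]]
for q in p: print(q)
m=np.mean(p,0); d=m-s['tcp_pos']; y=s['tool_rot'][2]
print(m,d,'toolx',d[0]*np.cos(y)+d[1]*np.sin(y),'tooly',d[0]*np.sin(y)-d[1]*np.cos(y))
for a,b in [((246,188),(222,251)),((247,237),(223,339)),((305,188),(338,253)),((303,237),(332,341))]: print(tri([ray(t,Tt,a),ray(w,Tw,b)]))
```

```text
[ 0.4527 -0.1629  0.13  ]
[ 0.4396 -0.1991  0.13  ]
[ 0.4936 -0.1769  0.13  ]
[ 0.4814 -0.2135  0.13  ]
[ 0.4668 -0.1881  0.13  ] [0.0008 0.0017 0.0068] toolx 0.001850145359493959 tooly 0.00028009316046042276
(array([ 0.4508, -0.1644,  0.1249]), [np.float64(0.000397998283607947), np.float64(0.00039799828360798984)])
(array([ 0.4381, -0.2021,  0.1258]), [np.float64(0.0003315611468518864), np.float64(0.0003315611468518703)])
(array([ 0.4937, -0.1765,  0.1309]), [np.float64(0.00014143382750476526), np.float64(0.00014143382750474436)])
(array([ 0.4813, -0.2147,  0.1284]), [np.float64(3.942447449659216e-05), np.float64(3.942447449663956e-05)])
```

The tool is within 2 mm of centre and the handle tops triangulate to about 0.128, close to the expected 0.130. Now I squeeze.

Call:
jog_arm:
  series:
    - {"tx": 0.001, "ty": 0.001, "tz": 0, "twist": 0, "fingers": 0.05}
    - {"tx": 0.001, "ty": 0.001, "tz": 0, "twist": 0, "fingers": 0.05}
    - {"tx": 0.001, "ty": 0.001, "tz": 0, "twist": 0, "fingers": 0.01}
    - {"tx": 0.001, "ty": 0.001, "tz": 0, "twist": 0, "fingers": 0.01}
    - {"tx": 0.001, "ty": 0.001, "tz": 0, "twist": 0, "fingers": 0.01}
  newtons: 25

```text
clock: 2.75
tcp_pos: [0.4679, -0.1883, 0.1245]
tool_rot: [3.14, 0.0, 1.26]
ft_force: [-1.6, 0.0, 10.4]
finger_gap: 0.204
gripper_force: 26.8
```

Call:
jog_arm:
  series:
    - {"tx": 0, "ty": 0, "tz": 0, "twist": 0, "fingers": 0.01}
    - {"tx": 0, "ty": 0, "tz": 0, "twist": 0, "fingers": 0.01}
    - {"tx": 0, "ty": 0, "tz": 0, "twist": 0, "fingers": 0.01}

```text
clock: 3.12
tcp_pos: [0.4679, -0.1883, 0.1245]
tool_rot: [3.14, 0.0, 1.26]
ft_force: [-1.5, 0.7, 9.5]
finger_gap: 0.204
gripper_force: 26.8
```

Run:
```python
from h import *
c,s=snap('wrist','w4'); snap('scene','s4'); print(s)
a=cv2.imread('pics/w4.png')[100:400,130:430]; b=cv2.resize(cv2.imread('pics/s4.png')[140:220,224:304],(300,300),interpolation=cv2.INTER_CUBIC)
cv2.imwrite('pics/v4.png',np.hstack([a,b]))
```

```text
{'clock': 3.125, 'joint_pos': array([-4.06201364e-01,  4.47725902e-01,  1.97721186e+00, -2.74041942e-05,
        7.15335648e-01, -9.52465712e-02]), 'dq': array([ 0.001023  , -0.00138306, -0.0010118 , -0.00121562,  0.00177287,
        0.00193678]), 'joint_torque': array([ 1.27109019e-01, -4.28023982e+01, -1.74862236e+01,  3.80250232e-03,
       -7.18765073e-01, -4.97588783e-02]), 'tcp_pos': array([ 0.46789287, -0.18830258,  0.12447246]), 'tool_rot': array([3.14028110e+00, 1.43382477e-04, 1.25986211e+00]), 'ft_force': array([-1.52215388,  0.72729376,  9.53439202]), 'torque': array([ 0.11107484,  0.44934289, -0.09366435]), 'gripper_force': 26.77176296710968, 'finger_gap': 0.20416998695822114}
```

View pics/v4.png

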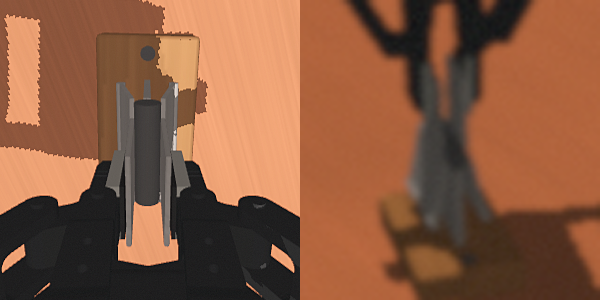

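The leaves are squeezed parallel, with the jaws standing clear on both sides of the plate (gap 17 mm, 27 N). Lift straight up.

Call:
jog_arm:
  series:
    - {"tx": 0, "ty": 0, "tz": 0.01, "twist": 0, "fingers": 0.01}
    - {"tx": 0, "ty": 0, "tz": 0.03, "twist": 0, "fingers": 0.01}
    - {"tx": 0, "ty": 0, "tz": 0.06, "twist": 0, "fingers": 0.01}
    - {"tx": 0, "ty": 0, "tz": 0.1, "twist": 0, "fingers": 0.01}
    - {"tx": 0, "ty": 0, "tz": 0.14, "twist": 0, "fingers": 0.01}

```text
clock: 3.85
tcp_pos: [0.4671, -0.188, 0.2648]
tool_rot: [-3.141, -0.0, 1.26]
ft_force: [-0.3, -0.2, -1.0]
finger_gap: 0.206
gripper_force: 25.9
```

Call:
jog_arm:
  series:
    - {"tx": 0.001, "ty": 0.03, "tz": 0, "twist": 0.06, "fingers": 0.01}
    - {"tx": 0.003, "ty": 0.07, "tz": 0, "twist": 0.13, "fingers": 0.01}
    - {"tx": 0.004, "ty": 0.115, "tz": 0, "twist": 0.2, "fingers": 0.01}
    - {"tx": 0.006, "ty": 0.16, "tz": 0, "twist": 0.27, "fingers": 0.01}
    - {"tx": 0.007, "ty": 0.205, "tz": 0, "twist": 0.35, "fingers": 0.01}

```text
clock: 4.47
tcp_pos: [0.4742, 0.0183, 0.2638]
tool_rot: [3.141, 0.0, 1.612]
ft_force: [1.2, -0.7, -0.7]
finger_gap: 0.206
gripper_force: 25.9
```

Call:
jog_arm:
  series:
    - {"tx": 0.001, "ty": 0.04, "tz": 0, "twist": 0.08, "fingers": 0.01}
    - {"tx": 0.002, "ty": 0.08, "tz": 0, "twist": 0.15, "fingers": 0.01}
    - {"tx": 0.003, "ty": 0.12, "tz": 0, "twist": 0.22, "fingers": 0.01}
    - {"tx": 0.005, "ty": 0.155, "tz": 0, "twist": 0.27, "fingers": 0.01}
    - {"tx": 0.005, "ty": 0.173, "tz": 0, "twist": 0.295, "fingers": 0.01}

```text
clock: 5.1
tcp_pos: [0.4793, 0.1913, 0.2636]
tool_rot: [3.141, 0.0, 1.907]
ft_force: [0.1, -0.5, -0.0]
finger_gap: 0.201
gripper_force: 25.9
```

Call:
jog_arm:
  series:
    - {"tx": 0, "ty": 0, "tz": 0, "twist": 0, "fingers": 0.01}
    - {"tx": 0, "ty": 0, "tz": 0, "twist": 0, "fingers": 0.01}
    - {"tx": 0, "ty": 0, "tz": 0, "twist": 0, "fingers": 0.01}

```text
clock: 5.48
tcp_pos: [0.4794, 0.1888, 0.2633]
tool_rot: [-3.141, 0.0, 1.903]
ft_force: [0.2, 0.0, -0.5]
finger_gap: 0.204
gripper_force: 25.9
```

Run:
```python
from h import *
c,s=snap('wrist','w5'); snap('scene','s5'); snap('top','t5'); print(s['clock'],s['tcp_pos'],s['tool_rot'],s['ft_force'],s['finger_gap'],s['gripper_force'])
a=cv2.imread('pics/w5.png')[50:350,100:450]; b=cv2.resize(cv2.imread('pics/s5.png')[150:330,300:480],(300,300),interpolation=cv2.INTER_CUBIC)
cv2.imwrite('pics/v5.png',np.hstack([a,b]))
```

```text
5.475 [0.47937901 0.18882392 0.26331357] [-3.14126322e+00  1.50073003e-04  1.90323197e+00] [ 0.19644288  0.01970972 -0.49277968] 0.203760528682601 25.901170670986176
```

View pics/v5.png

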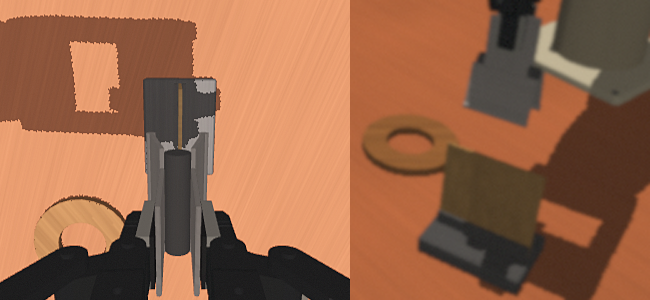

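Clip is held open and upright above the card. In the wrist frame the card edge is at column ~280, vertical, with its far end near row 132. The barrel spans columns 264–290 and rows 200–304. In the scene view the lips run parallel to the card edge. Now for numbers.

Run:
```python
from h import *
np.set_printoptions(precision=4,suppress=True)
w,s,Tw=load('w5'); sc,_,Ts=load('s5'); t,_,Tt=load('t5')
y=s['tool_rot'][2]; R=np.array([[np.cos(y),np.sin(y)],[np.sin(y),-np.cos(y)]]); tl=lambda p:(R@(p[:2]-s['tcp_pos'][:2]), p[2]-s['tcp_pos'][2])
im=w['color'].astype(int)
for r in (134,145,160,175,190):
    row=im[r,265:300]; sat=row.max(1)-row.min(1); k=np.nonzero(sat>45)[0]+265; print('card row',r,k.min() if len(k) else 0,k.max() if len(k) else 0, len(k))
print('card far end col280', [im[r,280].tolist() for r in range(126,138)])
print('card end', tl(plane(w,Tw,(280,132),.12)),'card at 190', tl(plane(w,Tw,(280,190),.12)))
print('expected card ends', tl(np.array([.4638,.2378,.12])), tl(np.array([.4965,.1431,.12])))
print('stand far corners', tl(plane(w,Tw,(244.5,129),.02)), tl(plane(w,Tw,(315.5,129),.02)))
for uv in [(277,200),(277,304)]: print('barrel ends', tl(plane(w,Tw,uv,s['tcp_pos'][2]-.0355)))
# lips ends in scene: on vertical plane? cast at lips height
for uv in [(300+117/1.667,150+105/1.667),(300+177/1.667,150+125/1.667)]: print('lip', tl(plane(sc,Ts,uv,s['tcp_pos'][2]-.083)))
cv2.imwrite('pics/v6.png',np.hstack([cv2.resize(cv2.imread('pics/s5.png')[150:260,360:450],(450,550),interpolation=cv2.INTER_CUBIC),cv2.resize(cv2.imread('pics/t5.png')[190:280,150:206],(342,550),interpolation=cv2.INTER_CUBIC)]))
```

```text
card row 134 279 280 2
card row 145 278 281 4
card row 160 278 281 4
card row 175 278 281 4
card row 190 278 281 4
card far end col280 [[144, 85, 60], [132, 79, 55], [84, 61, 54], [59, 61, 60], [71, 68, 68], [71, 66, 67], [70, 69, 71], [98, 75, 57], [111, 82, 51], [110, 83, 52], [109, 82, 51], [109, 83, 55]]
card end (array([0.058 , 0.0018]), np.float64(-0.1433135722957541)) card at 190 (array([0.0117, 0.002 ]), np.float64(-0.1433135722957541))
expected card ends (array([0.0514, 0.0013]), np.float64(-0.1433135722957541)) (array([-0.0488,  0.0013]), np.float64(-0.1433135722957541))
stand far corners (array([ 0.0567, -0.0357]), np.float64(-0.24331357229575407)) (array([0.0567, 0.0406]), np.float64(-0.24331357229575407))
barrel ends (array([ 0.0305, -0.0002]), np.float64(-0.035500000000000004))
barrel ends (array([-0.0271, -0.0002]), np.float64(-0.035500000000000004))
lip (array([-0.0273,  0.0171]), np.float64(-0.08300000000000002))
lip (array([0.0302, 0.0175]), np.float64(-0.08300000000000002))
```

View pics/v6.png

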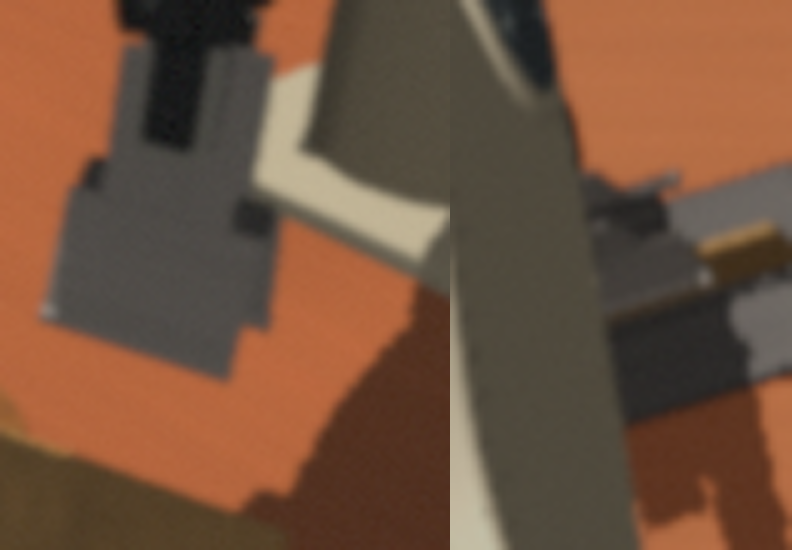

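Barrel centre sits at tool (+1.6, -0.2) mm and card middle at about (+1.4, +1.6) mm, so they are aligned in yaw. I need about +1.8 mm along tool y, which is world (+0.0017, +0.0006). To put the lips 20 mm below the edge, TCP z must be about 0.183. I'll correct, then descend slowly.

Call:
jog_arm:
  series:
    - {"tx": 0.0017, "ty": 0.0006, "tz": -0.01, "twist": 0, "fingers": 0.01}
    - {"tx": 0.0017, "ty": 0.0006, "tz": -0.025, "twist": 0, "fingers": 0.01}
    - {"tx": 0.0017, "ty": 0.0006, "tz": -0.04, "twist": 0, "fingers": 0.01}
    - {"tx": 0.0017, "ty": 0.0006, "tz": -0.05, "twist": 0, "fingers": 0.01}
    - {"tx": 0.0017, "ty": 0.0006, "tz": -0.06, "twist": 0, "fingers": 0.01}

```text
clock: 6.25
tcp_pos: [0.481, 0.1904, 0.2024]
tool_rot: [-3.141, 0.0, 1.905]
ft_force: [0.1, 0.1, -0.2]
finger_gap: 0.202
gripper_force: 25.9
```

Call:
jog_arm:
  series:
    - {"tx": 0, "ty": 0, "tz": -0.008, "twist": 0, "fingers": 0.01}
    - {"tx": 0, "ty": 0, "tz": -0.015, "twist": 0, "fingers": 0.01}
    - {"tx": 0, "ty": 0, "tz": -0.02, "twist": 0, "fingers": 0.01}
    - {"tx": 0, "ty": 0, "tz": -0.02, "twist": 0, "fingers": 0.01}
    - {"tx": 0, "ty": 0, "tz": -0.02, "twist": 0, "fingers": 0.01}

```text
clock: 6.88
tcp_pos: [0.4813, 0.1905, 0.1835]
tool_rot: [3.141, -0.0, 1.905]
ft_force: [0.0, -0.1, -1.5]
finger_gap: 0.201
gripper_force: 25.9
```

Run:
```python
from h import *
c,s=snap('wrist','w6'); snap('scene','s6'); print(s['clock'],s['tcp_pos'],s['tool_rot'],s['ft_force'],s['finger_gap'],s['gripper_force'])
a=cv2.imread('pics/w6.png')[50:350,150:410]; b=cv2.resize(cv2.imread('pics/s6.png')[190:310,335:435],(500,600),interpolation=cv2.INTER_CUBIC)
cv2.imwrite('pics/v7.png',np.hstack([cv2.copyMakeBorder(a,0,300,0,0,0),b]))
```

```text
6.875 [0.48128492 0.19052306 0.18354988] [ 3.14115176e+00 -2.33069558e-05  1.90478215e+00] [ 0.04122166 -0.10669725 -1.46937813] 0.20112412704208696 25.900785326957703
```

View pics/v7.png

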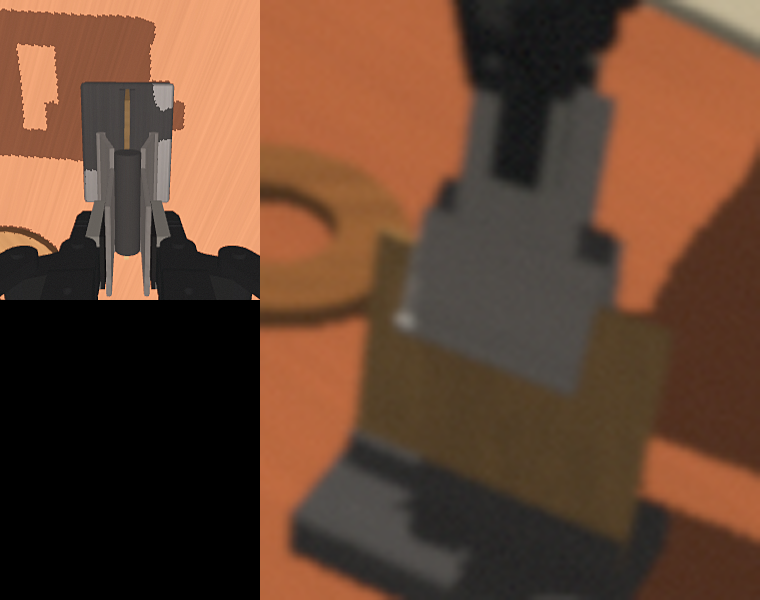

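The clip is astride the card. In the wrist view the card (column 128) is midway between the jaws (97 and 158). In the scene crop the near lip's corners are at (140,325) and (315,392), parallel to the card edge ends (118,232) and (412,328). Now I check height, centring, and that the card stayed put.

Run:
```python
from h import *
np.set_printoptions(precision=4,suppress=True)
w,s,Tw=load('w6'); c,_,Ts=load('s6')
y=s['tool_rot'][2]; R=np.array([[np.cos(y),np.sin(y)],[np.sin(y),-np.cos(y)]]); tl=lambda p:np.r_[R@(p[:2]-s['tcp_pos'][:2]), p[2]]
n=np.r_[R[1],0]
def vp(uv,lat):
    o,d=ray(c,Ts,uv); k=(lat-n@(o-np.r_[s['tcp_pos'][:2],0]))/(n@d); return tl(o+k*d)
P=lambda a,b:(335+a/5,190+b/5)
print('lips near', vp(P(140,325),.0185), vp(P(315,392),.0185))
print('card', vp(P(118,232),0), vp(P(412,328),0))
im=w['color'].astype(int)
for r in (150,165,180,195):
    row=im[r,262:295]; k=np.nonzero(row.max(1)-row.min(1)>45)[0]+262; print(r,k.min(),k.max())
for uv in [(277,201),(277,305)]: print('barrel', tl(plane(w,Tw,uv,s['tcp_pos'][2]-.0355)))
print('card lat', tl(plane(w,Tw,(277.5,190),.12)))
a,b=load('s0')[0]['color'],c['color']; d=np.abs(a.astype(int)-b).max(2); print('stand/diff at card right end', d[255:275,412:420].mean(), d[275:300,345:360].mean())
```

```text
lips near [-0.0293  0.0185  0.1002] [0.0304 0.0185 0.1004]
card [-0.0481  0.      0.1192] [0.051  0.     0.1231]
150 275 279
165 275 279
180 274 279
195 274 278
barrel [ 0.03   -0.0002  0.148 ]
barrel [-0.0277 -0.0002  0.148 ]
card lat [0.0293 0.0001 0.12  ]
stand/diff at card right end 51.14375 5.7973333333333334
```

The lips are about 20 mm below the edge, level, centred within about 1 mm along the card and 0.3 mm across it. The card hasn't moved. Handing in.

```bash
python3 -c "
from station import order
print(order.sign_off())"
```

```text
the job is handed in; nothing more can be done
None
```

The job is handed in at about 7 s: the clip is held squeezed open astride the middle of the card's top edge, with its lips about 2 cm below the edge, and in the last images it touched neither the card nor the stand and the card had not moved.

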